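# Slide box pushed home into the corner of its locating fence

### The job

Push the wooden slide box along the bench, with the fingertips or the outside of the fingers, until it sits home in the corner of the aluminium locating fence: its long hinged back flush along the rail and its end against the stop bar that stands up at one end of the rail (the other end of the rail has only a short thin mounting tab, which is no stop). Only push it, gently: do not grip, lift or tip the box, and leave the other things on the bench where they stand.

Things in the scene. Friction and masses are not known exactly. Their poses are not given: they have to be found in the camera images.
- slide_box: Closed brown wooden slide box, lid fixed, about 0.22 kg (+-30 %), loose. 72 deep (x) x 130 wide (y) x 47 mm high. Origin: centre of the underside; x points from the front (long side with a small brass tab at the lid) to the long hinged back, y along the long sides. Back face at x = +0.036, front at -0.037, ends at y = +-0.065. At the start its back looks roughly at the rail (within 0.3 rad).
- rail: Back rail of the fence: plain straight aluminium bar fixed to the bench, 12 mm thick (x), 280 mm long (y), 25 mm high. Origin: middle of its length and thickness, on the bench; x points away from the box, y along the rail. The box goes against its face at x = -0.006. Behind it lies a 4 mm thick foot strip (to x = +0.027). Position and yaw vary.
- end_stop: Stop bar: fixed aluminium bar square to the rail, 80 mm long (x, as the rail's), 16 mm thick (y), 25 mm high. Origin: its middle, on the bench, 46 mm in front of the rail's middle line and 132 mm along it, at some starts at the +y end, at others at the -y end. The box goes against its inner face, 8 mm from its origin. Box home: its origin 73 mm from the stop's along the rail, 42 mm before the rail's.
- foot_plate: Short flat aluminium mounting tab on the bench in front of the rail, at the end opposite the stop bar: 24 mm (x) x 34 mm (y) and only 3 mm thick (screw heads to 5 mm). Its origin mirrors the stop bar's, so the tab itself lies 16 to 40 mm from it towards the rail. Not a stop.
- jar: Bystander: ivory round jar with a black lid, 58 mm across, 71 mm high; origin at the centre of its underside. Leave alone.
- big_weight: Bystander: brass weight with a knob, 27 mm across, 34 mm high; origin at the centre of its underside. Leave alone.
- small_weight: Bystander: brass weight with a knob, 22 mm across, 30 mm high; origin at the centre of its underside. Leave alone.
- bung: Bystander: black rubber bung, 31 mm across, 26 mm high; origin at the centre of its underside. Leave alone.
- cuvette_case: Bystander: black cuvette case standing on end, 31 x 31 x 81 mm; origin at the centre of its underside. Leave alone.

How it is judged:
At the end, for the whole second after the job is handed in: The slide box stands flat and at rest on the bench with its long side within 5 mm of the rail and parallel to it within 0.05 rad, and its end within 5 mm of the inner face of the stop bar (x of slide_box in the frame of rail between -0.047 and -0.036 m and angle between the y axis of slide_box and the y axis of rail, either way round below 0.05 rad and angle between the x axis of slide_box and the x axis of rail, either way round below 0.05 rad and ((y of slide_box in the frame of end_stop between -0.078 and -0.066 m and y of end_stop in the frame of rail above 0 m) or (y of slide_box in the frame of end_stop between 0.066 and 0.078 m and y of end_stop in the frame of rail below 0 m)) and angle between slide_box's own z axis and vertical below 0.05 rad and height (world z) of slide_box below 0.004 m and linear speed of slide_box below 0.01 m/s); the robot touches nothing.
It fails at once if the slide box is lifted off the bench (by more than 12 mm) (height (world z) of slide_box above 0.012 m).
It fails at once if the slide box is tipped by more than 0.2 rad (angle between slide_box's own z axis and vertical above 0.2 rad).
It fails at once if the slide box is gripped: the fingers press on it while the point between them is inside it (contact force between the fingers and slide_box above 1 N and x of the grasp point in the frame of slide_box between -0.034 and 0.033 m and y of the grasp point in the frame of slide_box between -0.062 and 0.062 m and z of the grasp point in the frame of slide_box below 0.047 m).
It fails at once if the slide box is pushed roughly (more than 40 N) (contact force between any of the fingers, the arm and slide_box above 40 N).
It fails at once if another thing on the bench is moved by more than 15 mm or tipped (distance of any of jar, big_weight, small_weight, bung, cuvette_case from where it was at the start of the episode above 0.015 m or angle between any of jar, big_weight, small_weight, bung, cuvette_case's own z axis and vertical above 0.3 rad).
It also fails if it takes over 56 s, if anything falls off the work surface, if the arm or the gripper's body presses on something with over 40 N, if the wrist force passes 120 N, or if a joint passes its speed limit or range.

### The arm

A 6-joint arm with a two-finger parallel gripper is mounted at the origin on a cart in front of the work surface, level with it; the furniture and walls round the work are solid. World frame = base frame: x ahead of the robot, y to its left, z up, the work surface at z = 0. Lengths are in m, angles in rad, forces in N, time in s.
With the tool pointing down it reaches from about 0.35 to 0.975 m from the base axis. Payload 4.9 kg.
Tool frame: the origin (TCP) lies midway between the tips of the shut fingers; the grasp point (between the pads) lies behind it (manip.tcp_to_grasp is the z of the grasp point in the tool frame, in m); z points along the fingers, y is the direction in which the jaws open and shut (so a half turn about z gives the same grasp; the last joint's range is limited). The gripper opens to 85 mm and grips with 20 to 120 N. Pads are 22 mm wide; open, the fingers measure 114 mm over their backs; the gripper's body (76 mm by 85 mm) begins 54 mm behind the grasp point. The pads swing forward as they close: fully open they stand 13 mm farther back than shut.
Start: joints at [-1.453, 0.053, 1.613, -0, 1.476, -0.119], TCP at [0.147, -0.608, 0.211] pointing down, gripper open.
Joint ranges: [-3.01, 3.01], [-1.01, 2.22], [0.06, 2.58], [-1.02, 4.17], [0.09, 2.62], [-3.14, 3.14]. Speed limits (rad/s): [2.57, 2.57, 3.14, 3.14, 3.14, 3.14].

### API

Orientations are given as a unit quaternion [w, x, y, z].
In Python, from plant import status, vision, order, regions_of, manip gives the robot as it stands. The module is installed in compiled form; this text tells all that it offers.
- The arm moves only by the shell command python3 -m crank 'ROWS'. ROWS is JSON, one flat list of numbers, 5 for each row, row after row: the shift along the tool's x, y, z in mm, then the turn about the tool's z in degrees, then the opening in per cent of the stroke, from 0 (shut) to 100 (fully open). In form: [tx, ty, tz, yaw, fingers, tx, ty, tz, yaw, fingers, ...]. A call has exactly 10 rows; each row is the pose to reach, as a shift and turn from the pose commanded when the call began, along the tool's axes at that moment; what a row does not reach only later rows make up. A row lasts 1/10 s, in which the tool goes at most 50 mm and 8.59 degrees, less where a joint would pass 70% of its speed; a pose out of reach is approached as far as the arm can. A call with a gripper value outside its range is refused whole. The fingers move at their own pace and stop on an object; the grip force is fixed at half the most. Time passes only in rows, so rows that repeat a pose let the fingers close, or fill a call up. It gives the time, the measured TCP pose, the force and the opening at its end, in the units of the state.
- status.state(): the state, without advancing time (a new reading comes with each control period).
- vision.grab_frame(name): name is "scene" or "top" or "wrist"; returns (picture, depth): 420x560x3 uint8, red, green, blue; 420x560 float32, m along the optical axis (not along the pixel's ray), 0 where there is no reading.
- vision.get_calibration(name): a dict with "camera_matrix" (3x3 intrinsics, pixels), "R" (3x3) and "t" (3): a world point X has camera coordinates R X + t. Camera axes: x right, y down, z forward; pixel columns grow to the right and rows downward; lengths in m; the calibration is good to about 2 mm. A picture is of the moment at which its call begins: read the wrist's pose just before it. get_calibration takes no time and is no camera call; for the wrist camera it gives the pose at the moment of the call.
- order.job_done(): hands the job in, once; it reports no verdict.
Trained networks look in the newest picture that a camera, given by its name, has taken for a name from the list of things; names that differ only in an ending like _2 or _b are one class to them, and where a whole thing is asked for, a point or a joint stands for the part that bears it (a point fixed in the world has none). Each returns a list of dicts, best first, with "confidence" (0 to 1); they miss things now and then, are a little off and sometimes report something else, mostly with a low value. They report only what shows in the picture. A call takes as long as a camera call.
- regions_of(camera, name): "region" (420x560 bool, what is visible of it) and "extent" ([centre column, centre row, width, height] in pixels, round what is visible of it).
The state is a dict: "time": time; "joint_pos": joint angles; "joint_vel": joint speeds; "joint_efforts": joint torques, N m; "tool_pos": TCP position; "tool_rot": TCP orientation; "contact_force": force on the tool from outside, world axes, zero at the start; "ft_torque": the same for the moment, N m; "gripper_width": opening from 0.0 (shut) to 1.0 (fully open).
Only numpy, scipy, OpenCV 4.12 (cv2) and the standard library are available. Lean on these libraries where they do the work, as an engineer would, in place of code of your own. Each camera call takes 0.05 s, during which the arm holds its last target. There are 200 camera calls.

## Working session

There is one attempt and no reset: what is moved stays moved. The work goes in short steps, Python scripts to look and compute and a shell command to move; the robot and the scene stay as the last step left them, time stands still between calls to the robot, and variables do not carry over. Pictures are saved under pics/ and viewed, on a budget of 10 in all, crops included, one or two more only if the job needs it, and the job is handed in when it is done.

```bash
mkdir -p pics; cat > h.py <<'E'
import numpy as np, cv2
from plant import status, vision, order, regions_of, manip
def cloud(cam,d):
    c=vision.get_calibration(cam);K=np.array(c["camera_matrix"]);R=np.array(c["R"]);t=np.array(c["t"])
    v,u=np.mgrid[:420,:560]
    P=np.stack([(u-K[0,2])/K[0,0]*d,(v-K[1,2])/K[1,1]*d,d],-1)
    return (P-t)@R
E
python3 - <<'E'
from h import *
s=status.state();print(s["time"],s["tool_pos"],s["tool_rot"],s["gripper_width"],manip.tcp_to_grasp)
ims=[]
for cam in ["top","scene"]:
    im,d=vision.grab_frame(cam);P=cloud(cam,d);np.savez(cam,im=im,P=P,d=d)
    cv2.imwrite(f"pics/{cam}0.png",im[:,:,::-1])
    print(cam)
    for n in ["slide_box","rail","end_stop","foot_plate","jar","big_weight","small_weight","bung","cuvette_case"]:
        for r in regions_of(cam,n)[:2]:
            m=r["region"]&(d>0);q=P[m]
            if len(q): print(n,round(r["confidence"],2),np.round(r["extent"]),np.round(np.median(q,0),3),m.sum())
E
```

```text
0.0 [ 0.14652733 -0.60689324  0.2093676 ] [-1.02170316e-03  9.92999254e-01  1.18116204e-01  3.51529275e-07] 1.0003247732814868 -0.0187
top
slide_box 0.78 [323. 242.  54.  36.] [ 0.496 -0.238  0.046] 1425
rail 0.66 [322. 188. 103.  18.] [ 0.644 -0.235  0.007] 1120
end_stop 0.71 [368. 212.  14.  28.] [ 0.581 -0.362  0.024] 236
jar 0.9 [214. 261.  22.  20.] [0.433 0.049 0.069] 434
big_weight 0.3 [322. 188.  98.  14.] [ 0.643 -0.232  0.007] 1081
small_weight 0.5 [181. 257.   6.   8.] [0.443 0.145 0.02 ] 46
bung 0.67 [214. 260.  22.  22.] [0.433 0.048 0.069] 419
cuvette_case 0.49 [288. 129.  17.  21.] [ 0.793 -0.133  0.077] 238
scene
slide_box 0.6 [319. 215.  14.  13.] [ 0.517 -0.172  0.047] 51
rail 0.71 [299. 201.  77.  33.] [ 0.633 -0.205  0.017] 813
foot_plate 0.51 [270. 215.  12.  12.] [ 0.623 -0.103  0.006] 53
jar 0.92 [256. 265.  27.  40.] [0.417 0.063 0.055] 982
big_weight 0.51 [428. 211.  12.  12.] [ 0.402 -0.466  0.021] 114
small_weight 0.61 [256. 266.  31.  45.] [0.416 0.063 0.056] 967
small_weight 0.58 [218. 289.  10.  11.] [0.438 0.152 0.019] 133
bung 0.63 [163. 288.  15.  18.] [0.502 0.246 0.027] 223
cuvette_case 0.57 [249. 172.  12.  28.] [ 0.79  -0.125  0.052] 316
```

View pics/top0.png

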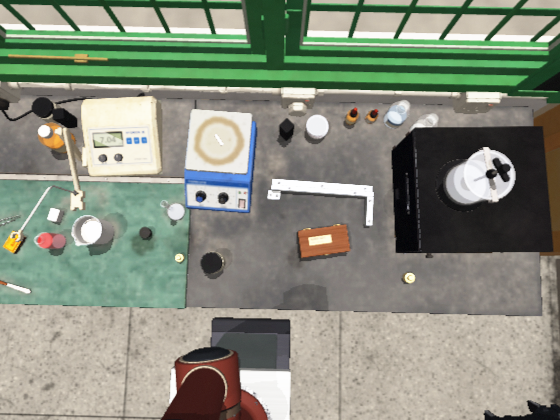

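View pics/scene0.png

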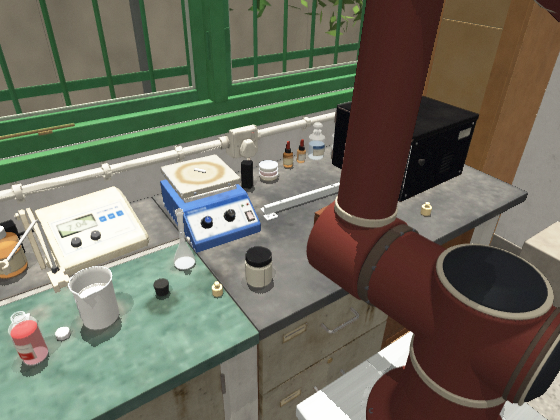

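The top view shows the box at (323,242). The rail runs from (272,187) to (372,191), with the stop bar at its right end, (368,212), which is the -y side. The path between box and fence is clear. Next I fit the exact poses.

```bash
cat >> h.py <<'E'
def fit(P,zlo,zhi,lo,hi):
    q=P[(P[...,2]>zlo)&(P[...,2]<zhi)&(P[...,0]>lo[0])&(P[...,0]<hi[0])&(P[...,1]>lo[1])&(P[...,1]<hi[1])]
    r=cv2.minAreaRect((q[:,:2]*1000).astype(np.float32))
    return len(q),np.round(r[0],1),np.round(r[1],1),round(r[2],2),np.round(cv2.boxPoints(r)).tolist()
E
python3 - <<'E'
from h import *
P=np.load("top.npz")["P"]
print("box",fit(P,.035,.06,(.42,-.34),(.57,-.14)))
print("rail+stop",fit(P,.015,.035,(.52,-.42),(.70,-.05)))
print("rail",fit(P,.015,.035,(.615,-.345),(.70,-.05)))
print("stop",fit(P,.015,.035,(.52,-.42),(.61,-.33)))
E
```

```text
box (1351, array([ 497.9, -238.6]), array([ 76.3, 130.3]), 9.47, [[450.0, -181.0], [471.0, -309.0], [546.0, -297.0], [525.0, -168.0]])
rail+stop (681, array([ 596.8, -233.5]), array([279.7,  92.1]), 86.5, [[542.0, -370.0], [634.0, -376.0], [651.0, -97.0], [559.0, -91.0]])
rail (441, array([ 635.5, -220.6]), array([249.2,  13.5]), 87.37, [[623.0, -345.0], [637.0, -345.0], [648.0, -96.0], [635.0, -96.0]])
stop (164, array([ 576.4, -363.8]), array([17.1, 67.3]), 86.5, [[542.0, -370.0], [609.0, -374.0], [611.0, -357.0], [543.0, -353.0]])
```

```bash
python3 -m crank '[20,-17,0,4,60, 60,-50,0,8,60, 100,-84,0,12,60, 140,-118,0,17,60, 180,-151,0,17,60, 220,-185,0,17,60, 260,-218,0,17,60, 300,-252,0,17,60, 335,-281,0,17,60, 355,-298,0,17,60]' && python3 -m crank '[0,0,0,0,60, 0,0,0,0,60, 0,0,0,0,60, 0,0,20,0,60, 0,0,50,0,60, 0,0,80,0,60, 0,0,110,0,60, 0,0,130,0,60, 0,0,140,0,60, 0,0,140,0,60]'
```

```text
time: 2.0
tool_pos: [0.423, -0.2322, 0.211]
tool_rot: [0.0, 1.0, -0.029, 0.001]
contact_force: [0.5, -1.0, -0.7]
gripper_width: 0.6
time: 3.0
tool_pos: [0.4204, -0.2347, 0.0691]
tool_rot: [-0.001, 1.0, -0.031, -0.001]
contact_force: [-0.3, -0.1, 0.0]
gripper_width: 0.599
```

```bash
python3 -m crank '[0,0,20,0,60, 0,0,40,0,60, 0,0,50,0,60, 0,0,57,0,60, 0,0,57,0,60, 5,0,57,0,60, 10,0,57,0,60, 15,0,57,0,60, 20,0,57,0,60, 25,0,57,0,60]' && python3 -m crank '[7,0,0,0,60, 14,0,0,0,60, 21,0,0,0,60, 28,0,0,0,60, 35,0,0,0,60, 42,0,0,0,60, 49,0,0,0,60, 56,0,0,0,60, 63,0,0,0,60, 68,0,0,0,60]'
cat > look.py <<'E'
from h import *
import sys
im,d=vision.grab_frame("top");P=cloud("top",d);cv2.imwrite(f"pics/{sys.argv[1]}.png",cv2.resize(im[150:290,220:420,::-1],None,fx=3,fy=3))
for r in regions_of("top","slide_box")[:1]:
    m=r["region"]&(P[...,2]>.035)&(P[...,2]<.056);q=P[m]
    R=cv2.minAreaRect((q[:,:2]*1000).astype(np.float32))
    print(r["confidence"],len(q),np.round(R[0],1),np.round(R[1],1),R[2]);b=cv2.boxPoints(R);print(np.round(b))
    a=np.array([.998,-.061]);y=np.array([.061,.998]);o=np.array([636.6,-236.1])
    print("rail frame corners",np.round(np.c_[(b-o)@a,(b-o)@y]))
E
python3 look.py a1
```

```text
time: 4.0
tool_pos: [0.447, -0.236, 0.0137]
tool_rot: [-0.0, 1.0, -0.03, -0.0]
contact_force: [-2.3, 0.6, 1.0]
gripper_width: 0.603
time: 5.0
tool_pos: [0.5153, -0.2402, 0.0136]
tool_rot: [0.0, 1.0, -0.03, 0.0]
contact_force: [-2.1, -0.7, -0.3]
gripper_width: 0.601
0.58 129 [ 587.7 -243.3] [ 50.6 134.5] 14.369893074035645
[[ 547. -184.]
 [ 580. -315.]
 [ 629. -302.]
 [ 596. -172.]]
rail frame corners [[-93.  46.]
 [-52. -82.]
 [ -4. -66.]
 [-45.  62.]]
```

View pics/a1.png

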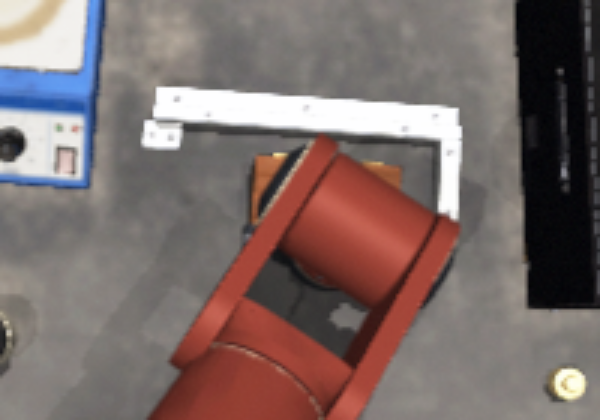

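The arm hides part of the box, but its back edge, (255,155) to (400,165), now runs parallel to the rail with about 30 mm to go. I'll keep pushing, slowing near the rail.

```bash
python3 -m crank '[4,0,0,0,60, 8,0,0,0,60, 12,0,0,0,60, 16,0,0,0,60, 19,0,0,0,60, 22,0,0,0,60, 24,0,0,0,60, 25,0,0,0,60, 26,0,0,0,60, 27,0,0,0,60]'; python3 -m crank '[0.2,0,0,0,60, 0.4,0,0,0,60, 0.6,0,0,0,60, 0.8,0,0,0,60, 1,0,0,0,60, 1.2,0,0,0,60, 1.4,0,0,0,60, 1.6,0,0,0,60, 1.8,0,0,0,60, 2,0,0,0,60]'
```

```text
time: 6.1
tool_pos: [0.5416, -0.2418, 0.0137]
tool_rot: [-0.0, 1.0, -0.03, -0.0]
contact_force: [-3.2, -0.0, 2.9]
gripper_width: 0.602
time: 7.1
tool_pos: [0.5436, -0.2419, 0.0136]
tool_rot: [-0.0, 1.0, -0.03, -0.0]
contact_force: [-3.1, 0.8, 2.5]
gripper_width: 0.6
```

```bash
python3 -m crank '[0.2,0,0,0,60, 0.4,0,0,0,60, 0.6,0,0,0,60, 0.8,0,0,0,60, 1,0,0,0,60, 1.2,0,0,0,60, 1.4,0,0,0,60, 1.6,0,0,0,60, 1.8,0,0,0,60, 2,0,0,0,60]'
```

```text
time: 8.1
tool_pos: [0.5455, -0.242, 0.0136]
tool_rot: [-0.0, 1.0, -0.03, -0.0]
contact_force: [-4.1, -0.0, 3.1]
gripper_width: 0.603
```

```bash
python3 -m crank '[0.2,0,0,0,60, 0.4,0,0,0,60, 0.6,0,0,0,60, 0.8,0,0,0,60, 1,0,0,0,60, 1.2,0,0,0,60, 1.4,0,0,0,60, 1.6,0,0,0,60, 1.8,0,0,0,60, 2,0,0,0,60]'
```

```text
time: 9.1
tool_pos: [0.5456, -0.2422, 0.0135]
tool_rot: [-0.0, 1.0, -0.03, -0.002]
contact_force: [-10.3, -1.3, 7.0]
gripper_width: 0.599
```

The box is against the rail: the TCP stalled and the force rose to about 10 N. Now I back off, rise, shut the fingers and go to the free end.

```bash
python3 -m crank '[-10,0,0,0,60, -25,0,0,0,60, -35,0,0,0,60, -35,0,-25,0,60, -35,0,-60,0,60, -35,0,-90,0,0, -35,-40,-90,0,0, -15,-75,-90,0,0, 15,-97,-90,0,0, 47,-97,-90,0,0]' && python3 -m crank '[0,0,0,0,0, 0,0,0,0,0, 0,0,0,0,0, 0,0,0,0,0, 0,0,0,0,0, 0,0,0,0,0, 0,0,0,0,0, 0,0,0,0,0, 0,0,0,0,0, 0,0,0,0,0]'; python3 look.py a2
```

```text
time: 10.1
tool_pos: [0.6012, -0.1451, 0.1037]
tool_rot: [-0.0, 1.0, -0.029, 0.001]
contact_force: [-0.9, -0.4, -0.2]
gripper_width: 0.006
time: 11.1
tool_pos: [0.6003, -0.1481, 0.1036]
tool_rot: [-0.0, 1.0, -0.03, 0.0]
contact_force: [0.3, 0.7, 0.4]
gripper_width: 0.002
0.61 915 [ 591.4 -264.5] [105.6  75.5] 88.3171615600586
[[ 552. -316.]
 [ 628. -318.]
 [ 631. -213.]
 [ 555. -211.]]
rail frame corners [[-79. -85.]
 [ -4. -83.]
 [ -7.  23.]
 [-83.  21.]]
```

View pics/a2.png

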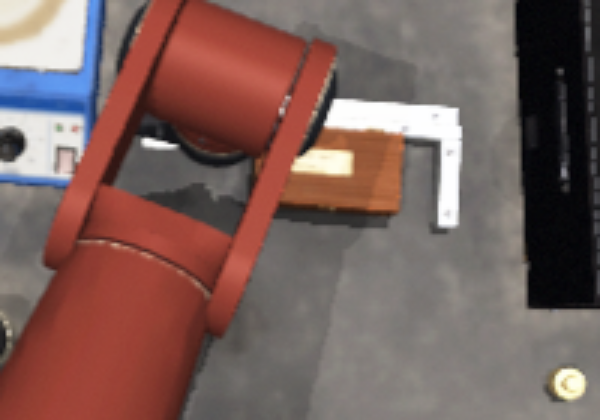

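The box is flush with the rail, with its right end at (400,175) and about 40 mm from the stop at (440,175). I'll descend beside the free end and push along the rail.

```bash
python3 -m crank '[0,0,25,0,0, 0,0,60,0,0, 0,0,80,0,0, 0,0,90,0,0, 0,0,90,0,0, 0,5,90,0,0, 0,10,90,0,0, 0,15,90,0,0, 0,20,90,0,0, 0,24,90,0,0]' && python3 -m crank '[0,3,0,0,0, 0,6,0,0,0, 0,9,0,0,0, 0,12,0,0,0, 0,15,0,0,0, 0,18,0,0,0, 0,21,0,0,0, 0,24,0,0,0, 0,27,0,0,0, 0,30,0,0,0]'; python3 look.py a3
```

```text
time: 12.2
tool_pos: [0.5992, -0.1729, 0.0142]
tool_rot: [0.0, 1.0, -0.03, 0.0]
contact_force: [-0.2, 0.4, -0.3]
gripper_width: -0.004
time: 13.2
tool_pos: [0.5971, -0.2022, 0.0136]
tool_rot: [-0.0, 1.0, -0.03, 0.0]
contact_force: [0.6, 3.5, 2.5]
gripper_width: 0.003
0.88 579 [ 588.7 -279.2] [130.8  74.2] 88.313232421875
[[ 550. -343.]
 [ 624. -346.]
 [ 628. -215.]
 [ 553. -213.]]
rail frame corners [[ -80. -112.]
 [  -6. -110.]
 [ -10.   21.]
 [ -84.   18.]]
```

View pics/a3.png

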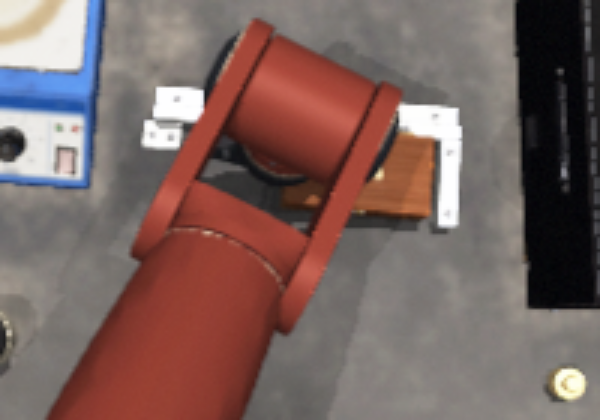

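The right end at (433,180) is about 10 mm from the stop, so I creep on.

```bash
python3 -m crank '[0,1,0,0,0, 0,2,0,0,0, 0,3,0,0,0, 0,4,0,0,0, 0,5,0,0,0, 0,5.5,0,0,0, 0,6,0,0,0, 0,6.5,0,0,0, 0,7,0,0,0, 0,7.5,0,0,0]' ; python3 -m crank '[0,0.2,0,0,0, 0,0.4,0,0,0, 0,0.6,0,0,0, 0,0.8,0,0,0, 0,1,0,0,0, 0,1.2,0,0,0, 0,1.4,0,0,0, 0,1.6,0,0,0, 0,1.8,0,0,0, 0,2,0,0,0]'
```

```text
time: 14.3
tool_pos: [0.5965, -0.2096, 0.0135]
tool_rot: [0.0, 1.0, -0.03, -0.0]
contact_force: [0.4, 0.9, -0.5]
gripper_width: 0.002
time: 15.3
tool_pos: [0.5965, -0.2115, 0.0136]
tool_rot: [-0.0, 1.0, -0.03, 0.0]
contact_force: [-0.3, 1.7, -0.0]
gripper_width: 0.002
```

```bash
python3 -m crank '[0,0.2,0,0,0, 0,0.4,0,0,0, 0,0.6,0,0,0, 0,0.8,0,0,0, 0,1,0,0,0, 0,1.2,0,0,0, 0,1.4,0,0,0, 0,1.6,0,0,0, 0,1.8,0,0,0, 0,2,0,0,0]'
```

```text
time: 16.3
tool_pos: [0.5964, -0.2134, 0.0136]
tool_rot: [-0.0, 1.0, -0.03, -0.0]
contact_force: [-0.2, 3.1, 0.1]
gripper_width: 0.006
```

```bash
python3 -m crank '[0,0.2,0,0,0, 0,0.4,0,0,0, 0,0.6,0,0,0, 0,0.8,0,0,0, 0,1,0,0,0, 0,1.2,0,0,0, 0,1.4,0,0,0, 0,1.6,0,0,0, 0,1.8,0,0,0, 0,2,0,0,0]'
```

```text
time: 17.3
tool_pos: [0.5961, -0.2137, 0.0135]
tool_rot: [-0.002, 1.0, -0.03, -0.0]
contact_force: [-1.0, 9.4, 1.9]
gripper_width: 0.001
```

The box is seated on the stop: the TCP stalled at about 9 N. Next a final seating push from the front.

```bash
python3 -m crank '[0,-10,0,0,0, 0,-25,0,0,0, 0,-25,-30,0,0, 0,-25,-65,0,0, 0,-25,-90,0,0, -30,-10,-90,0,60, -60,20,-90,0,60, -90,50,-90,0,60, -95,70,-90,0,60, -95,78,-90,0,60]' && python3 look.py a4 && python3 -m crank '[0,0,0,0,60, 0,0,0,0,60, 0,0,30,0,60, 0,0,60,0,60, 0,0,80,0,60, 0,0,90,0,60, 0,0,90,0,60, 10,0,90,0,60, 20,0,90,0,60, 30,0,90,0,60]' && python3 -m crank '[3,0,0,0,60, 6,0,0,0,60, 8,0,0,0,60, 10,0,0,0,60, 11,0,0,0,60, 12,0,0,0,60, 13,0,0,0,60, 13.5,0,0,0,60, 14,0,0,0,60, 14.3,0,0,0,60]'
```

```text
time: 18.3
tool_pos: [0.496, -0.2891, 0.104]
tool_rot: [0.001, 1.0, -0.031, 0.0]
contact_force: [-0.7, 0.8, -0.6]
gripper_width: 0.6
0.85 781 [ 589.6 -289.7] [127.2  75.2] 86.00559997558594
[[ 548. -351.]
 [ 623. -356.]
 [ 632. -229.]
 [ 557. -224.]]
rail frame corners [[ -82. -120.]
 [  -7. -120.]
 [  -5.    7.]
 [ -81.    8.]]
time: 19.4
tool_pos: [0.5289, -0.2903, 0.0154]
tool_rot: [0.001, 1.0, -0.03, 0.001]
contact_force: [-0.3, -0.9, 0.2]
gripper_width: 0.6
time: 20.4
tool_pos: [0.541, -0.2903, 0.0136]
tool_rot: [0.0, 1.0, -0.03, -0.0]
contact_force: [0.5, 1.0, -0.7]
gripper_width: 0.597
```

```bash
python3 -m crank '[0.3,0,0,0,60, 0.6,0,0,0,60, 0.9,0,0,0,60, 1.2,0,0,0,60, 1.5,0,0,0,60, 1.7,0,0,0,60, 1.9,0,0,0,60, 2.1,0,0,0,60, 2.3,0,0,0,60, 2.5,0,0,0,60]'
```

```text
time: 21.4
tool_pos: [0.5431, -0.2905, 0.0135]
tool_rot: [-0.0, 1.0, -0.03, -0.001]
contact_force: [-4.1, -0.2, 1.9]
gripper_width: 0.603
```

Contact at the expected seated depth. I withdraw clear of the box and check.

```bash
python3 -m crank '[0.5,0,0,0,60, 0.8,0,0,0,60, -10,0,0,0,60, -25,0,0,0,60, -40,0,0,0,60, -40,0,-40,0,60, -40,0,-90,0,60, -70,0,-140,0,60, -100,30,-170,0,60, -140,60,-180,0,60]' && python3 -m crank '[0,40,0,0,60, 0,80,0,0,60, 0,120,0,0,60, 0,160,0,0,60, 0,180,0,0,60, 0,180,0,0,60, 0,180,0,0,60, 0,180,0,0,60, 0,180,0,0,60, 0,180,0,0,60]'; python3 look.py a5; python3 - <<'E'
from h import *
im,d=vision.grab_frame("top");P=cloud("top",d)
print(fit(P,.015,.06,(.52,-.42),(.70,-.05)),fit(P,.035,.06,(.52,-.42),(.70,-.05)))
E
```

```text
time: 22.4
tool_pos: [0.4087, -0.3385, 0.1963]
tool_rot: [0.003, 1.0, -0.028, 0.004]
contact_force: [0.1, -0.9, -0.2]
gripper_width: 0.598
time: 23.4
tool_pos: [0.3968, -0.516, 0.1915]
tool_rot: [0.0, 1.0, -0.029, 0.0]
contact_force: [-0.2, 0.3, -0.2]
gripper_width: 0.598
0.77 1312 [ 590.  -291.3] [131.8  75.8] 88.02348327636719
[[ 550. -356.]
 [ 626. -358.]
 [ 630. -227.]
 [ 554. -224.]]
rail frame corners [[ -79. -125.]
 [  -3. -123.]
 [  -7.    9.]
 [ -83.    7.]]
(1920, array([ 597.6, -233.4]), array([280.4,  91.6]), 85.86, [[542.0, -370.0], [633.0, -377.0], [653.0, -97.0], [562.0, -90.0]]) (1335, array([ 590.5, -291.2]), array([130.3,  76.4]), 86.57, [[548.0, -354.0], [625.0, -359.0], [633.0, -228.0], [556.0, -224.0]])
```

View pics/a5.png

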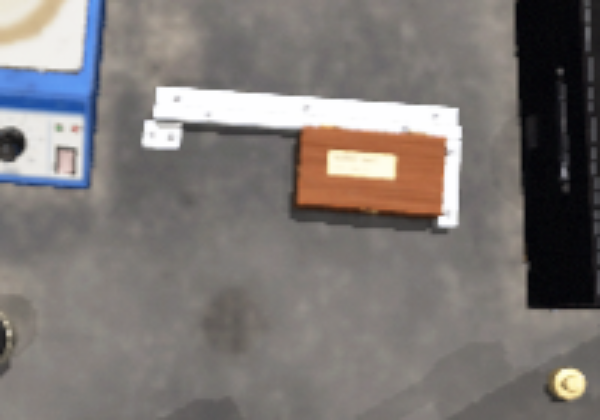

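```bash
python3 -c "
from plant import order; print(order.job_done())"
```

```text
the job is handed in; nothing more can be done
None
```

The slide box is home in the corner of the fence, and I handed the job in at about 23.5 s of the allowed 56 s. No verdict was reported.

**What I did:** I squared the box and pushed it against the rail with two spread fingers on its front. Then I pushed its end along the rail to the stop with the shut fingers, pressed it lightly against the rail again, and withdrew the arm clear of everything. The highest force reading between moves was about 12 N.

**Last checks:** These come from the top camera after the arm had withdrawn.

| Check | Measured | Expected |
|---|---|---|
| Box centre (x, y), mm | (590.5, -291.2) | (591.1, -292.4) |
| Box long-side angle | 86.6° | rail 85.9° to 86.5° |

- **Disagreement:** A second fit in the same check, on the network's outline of the box, gave 88.0° for the box. That would be up to 0.04 rad off the rail, still inside the 0.05 limit. I trusted the height-based fit because the last picture shows the box flush against both the rail and the stop.
- **Contact:** The arm stalled against the rail and then the stop. The final press was lighter, with contact at about the seated depth.
- **Other things on the bench:** I kept clear of them, but did not measure their positions again at the end.

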